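Put away the washed hair pick, then hold the brush over its cradle

ROBOT

A 6-joint arm with a two-finger parallel gripper is mounted at the origin on the work surface. World frame = base frame: x ahead of the robot, y to its left, z up, the work surface at z = 0. Lengths are in mm, angles in rad, forces in N, time in s.
With the tool pointing down it reaches from about 425 to 1125 mm from the base axis. Payload 14.9 kg.
Tool frame: the origin (TCP) lies between the finger pads, 19 mm behind the fingertips; this is the grasp point; z points along the fingers, y is the line along which they close (so a half turn about z gives the same grasp; the last joint's range is limited). The gripper opens to 91 mm and grips with 3 to 60 N. Pads are 32 mm wide; open, the fingers measure 118 mm over their backs; the gripper's body (76 mm by 178 mm) begins 60 mm behind the grasp point.
Start: joints at [-0.033, 0.379, 1.734, -0, 1.028, -0.033], TCP at [700.013, -0.006, 232.732] pointing down, gripper open.
Joint ranges: [-2.77, 2.77], [-0.74, 2.19], [0, 2.66], [-1.06, 4.2], [0.31, 2.87], [-3.08, 3.08]. Speed limits (rad/s): [1.89, 1.89, 2.39, 3.14, 3.14, 3.14].

INTERFACE

Orientations are given as a unit quaternion [x, y, z, w].
In Python, from plant import robot, viewer gives the robot as it stands.
- The arm moves only by the tool servo_tool, never from a script. Its argument "steps" is a list of rows, each an object with "translation": the shift along the tool's x, y, z normalised to -1 to 1, where 1 is 0.25 m, a list of three; "yaw": the turn about the tool's z normalised to -1 to 1, where 1 is pi rad; "gripper": the opening, from -1 (shut) to 1 (fully open). A call has 1 to 8 rows; each row shifts and turns the commanded pose from where the row before left it, along the tool's axes as they then stand; what a row does not reach is not made up. A row lasts 1/8 s, in which the tool goes at most 62.5 mm and 10.7 degrees, less where a joint would pass 70% of its speed; a pose out of reach is approached as far as the arm can. A call with a number of a shift or a turn outside -1 to 1 is refused whole. A call with a gripper value outside its range is refused whole. The fingers move at their own pace and stop on an object; "force" is the grip in N (left out, the last holds). Time passes only in rows, so rows that do not move let the fingers close. It gives the time, the measured TCP pose, the force, the opening and the grip force at its end, in the units of the state.
- robot.observe(): the state, without advancing time (a new reading comes with each control period).
- viewer.snapshot(name): name is "scene" or "side" or "wrist"; returns (picture, depth): 384x512x3 uint8, red, green, blue; 384x512 float32, mm along the optical axis (not along the pixel's ray), 0 where there is no reading.
- viewer.camera_model(name): a dict with "fov_y" (degrees; the focal length in pixels is half the picture's height over the tangent of half this angle, whatever the lens; pixels are square), "cx", "cy" (the principal point, pixels), "extrinsics" (4x4, takes a point from camera to world coordinates). Camera axes: x right, y up, looking along -z (the intrinsics and any distortion apply to the point x, -y, -z); pixel columns grow to the right and rows downward; lengths in mm; the calibration is good to about 2 mm. The wrist camera is an equidistant fisheye: a pixel r from the principal point sees the ray r / f radians off the axis. A picture is of the moment at which its call begins: read the wrist's pose just before it. camera_model takes no time and is no camera call; for the wrist camera it gives the pose at the moment of the call.
- robot.close_job(): hands the job in; it is judged then, once.
Trained networks look in the newest picture that a camera, given by its name, has taken for a name from the list of things; names that differ only in an ending like _2 or _b are one class to them, and where a whole thing is asked for, a point or a joint stands for the part that bears it (a point fixed in the world has none). Each returns a list of dicts, best first, with "confidence" (0 to 1); they miss things now and then, are a little off and sometimes report something else, mostly with a low value. They report only what shows in the picture. A call takes as long as a camera call.
- viewer.regions_of(camera, thing): "region" (384x512 bool, what is visible of it) and "location" ([column, row] in pixels, amid what is visible of it).
The state is a dict: "time_s": time; "joint_positions": joint angles; "joint_velocities": joint speeds; "joint_efforts": joint torques, N m; "tcp_pos": TCP position; "ee_rot": TCP orientation; "contact_force": force on the tool from outside, world axes, zero at the start; "ft_torque": the same for the moment, N m; "finger_gap": finger opening in mm; "grasp_force": force on a finger pad.
Only numpy, scipy, OpenCV 4.12 (cv2) and the standard library are available. Lean on these libraries where they do the work, as an engineer would, in place of code of your own. Each camera call takes 0.05 s, during which the arm holds its last target. There are 200 camera calls.

TASK

Put the washed grooming set away: take the hair pick out of the drying rack and stand it tines-down in the narrow single holder, fully home on its collar, and let go of it. Then pick the hairbrush up by its balance point and finish while still holding it there, level, bristles down and lined up with the brush cradle the way it will sit in it, still and with the bristle tips about 5 cm above the cradle's rails, so that I can slip a fresh pad into the cradle; do not set it down. Leave the comb and everything else where it is.

Things in the scene. Friction and masses are not known exactly. Their poses are not given: they have to be found in the camera images.
- pick: Black plastic hair pick, tines down in a pocket of the drying rack. Origin: middle of its collar's underside; z up, y along the row of tines. Collar 24 (x) x 38 (y) x 12 mm; flat-sided handle 14 (x) x 24 (y) mm above it up to z = 75; three tines below in a row, with round silicone tips, 18 mm wide over all and 6.4 mm thick, down to z = -53. About 45 g. A half turn about z changes nothing.
- rack: White drying rack, fixed block 180 (x) x 64 (y) x 60 mm high; origin under its middle. Two pockets in its top at x = -55 and +55 mm, 14 (x) x 26 (y) mm, 56 mm deep: one holds the pick, the other the comb (either way), collars resting on the top, their y axes along the rack's y.
- holder_mouth (a point): Narrow single holder: fixed grey block 56 (x) x 64 (y) x 60 mm high on a foot 80 x 88 x 6 mm, one slot in its top, 14 (x) x 26 (y) mm, 56 mm deep. This point: middle of the slot's mouth, level with the top; y along the slot, z up. Fully home, the pick's collar lies on the top, its origin at this point and its row of tines along y (either way round).
- brush: Wooden hairbrush lying on its bristles. Origin: at the bristle tips under the head's middle; x along the handle, z up out of the back. Head 100 (x) x 54 (y) mm, straight sides, z = 18 to 32 mm; bristles below it 84 x 42 mm, z = 0 to 18. Handle 22 mm wide, 14 thick, same height, x = 50 to 180. About 180 g; the head is much heavier than the handle.
- brush_balance (a point): Balance point (centre of mass) of the brush: in the head, 29 mm from the head's middle towards the handle (21 mm from the head's handle-side edge), 22 mm above the bristle tips. Axes as the brush. It must lie between the finger pads (the TCP within 18 mm of it along the brush).
- brush_handle_end (a point): Free end of the brush handle, 151 mm from the balance point along the brush's x, same height.
- cradle: White brush cradle, fixed; base 84 mm wide, x = -76 to 120 mm. Origin on the table below the balance point of a seated brush; x to where the handle goes, z up. Two rails along x (x = -69 to 11), tops 45 mm high, 12 thick, 46 mm free between: the head's edges rest on them, bristles between. Handle fork at x = 95: floor 45 mm high, prongs to 63 mm, 32 mm free between.
- cradle_seat (a point): Point 45 mm above the cradle's origin, level with the rail tops. Axes as the cradle. With the bristle tips 50 mm above the rails, the brush's balance point is 72 mm above this point.
- cradle_handle_end (a point): Point level with the rail tops, 151 mm from cradle_seat along the cradle's x: the handle's end belongs above it.
- comb: Bystander: purple comb, 80 mm tall above its 24 x 38 mm collar, standing in the other pocket of the drying rack; told from the pick by its teeth above the collar. Origin: middle of the collar's underside.
- bangle0: Bystander: lower glass bangle of a stacked pair, 66 mm across, 8 mm high; origin under its middle.
- bangle1: Bystander: upper glass bangle of the pair, the same; origin under its middle.
- jar: Bystander: lidded ceramic jar, 76 mm across, 86 mm high; origin under its middle.
- tumbler: Bystander: open ceramic tumbler, 68 mm across, 90 mm high; origin under its middle.
- perfume: Bystander: flat glass perfume bottle, 30 x 55 mm, 95 mm high; origin under its middle.
- tin: Bystander: flat round aluminium cream tin, 52 mm across, 24 mm high; origin under its middle.

How it is judged:
By the outcome, as a careful person would: the job done as asked, in the order asked, and still so for the second after the job is handed in, while the arm keeps its last pose, push and grip.
It also fails if it takes over 64 s, if anything falls off the work surface, if the arm or the gripper's body presses on something with over 40 N, if the wrist force passes 120 N, or if a joint passes its speed limit or range.

## Working session

There is one attempt and no reset: what is moved stays moved. The work goes in short steps, Python scripts to look and compute and a tool call to move; the robot and the scene stay as the last step left them, time stands still between calls to the robot, and variables do not carry over. Pictures are saved under pics/ and viewed, at most 10 in all, crops included, and the job is handed in when it is done.

Besides the shell and the picture viewer there is one more tool, called after "Request:" in YAML: its name, and indented under it one key for each argument. servo_tool: Moves the arm, as the interface text tells. Its arguments: {"type":"object","properties":{"steps":{"type":"array","items":{"type":"object","properties":{"translation":{"type":"array","items":{"type":"number"}},"yaw":{"type":"number"},"gripper":{"type":"number"}}}},"force":{"type":"number"}},"required":["steps"]}

```bash
ls; mkdir -p pics; cat > h.py <<'E'
import numpy as np, cv2
from plant import robot, viewer
def snap(n,save=None):
    M=viewer.camera_model(n); p,d=viewer.snapshot(n)
    if save: cv2.imwrite('pics/'+save,p[:,:,::-1])
    return p,d,M
def world(M,px,d,fish=False):
    # px Nx2 (col,row), d depth along axis
    px=np.atleast_2d(px).astype(float); f=192/np.tan(np.radians(M['fov_y']/2))
    u=(px[:,0]-M['cx']); v=(px[:,1]-M['cy'])
    if fish:
        r=np.hypot(u,v)+1e-9; t=r/f; s=np.tan(t)/r
    else: s=1/f
    d=np.asarray(d,float).reshape(-1)
    c=np.stack([u*s*d,-v*s*d,-d,np.ones_like(d)],1)
    return (c@np.array(M['extrinsics']).T)[:,:3]
def cloud(M,d,reg,fish=False):
    reg=reg&(d>0); r,c=np.nonzero(reg)
    return world(M,np.stack([c,r],1),d[r,c],fish)
E
python3 - <<'E'
from h import *
s=robot.observe(); print(s['tcp_pos'],s['ee_rot'],s['time_s'])
T=['pick','rack','holder_mouth','brush','brush_balance','brush_handle_end','cradle','cradle_seat','cradle_handle_end','comb','perfume','jar','tumbler']
ims=[]
for n in ['scene','side']:
    p,d,M=snap(n,n+'0.png')
    print(n,M['fov_y'],M['cx'],M['cy'],np.round(M['extrinsics'],2).tolist())
    for t in T:
        R=viewer.regions_of(n,t)
        for r in R[:2]:
            P=cloud(M,d,r['region'])
            if len(P): print(t,round(r['confidence'],2),np.round(r['location']),len(P),'min',np.round(np.percentile(P,2,0)),'max',np.round(np.percentile(P,98,0)),'med',np.round(np.median(P,0)))
    print(M.keys())
E
```

```text
pics
[6.99625334e+02 7.21539559e-03 2.32050457e+02] [ 7.07118698e-01  7.07094631e-01 -3.90283000e-04 -4.21245418e-04] 0.0
scene 51.980853667768486 255.47149841871828 190.6235816815747 [[-0.02, -0.86, 0.52, 1110.56], [1.0, -0.01, 0.02, 61.56], [-0.01, 0.52, 0.86, 941.69], [0.0, 0.0, 0.0, 1.0]]
pick 0.7 [373. 176.] 1095 min [431. 303.  -3.] max [602. 459.  33.] med [500. 367.  29.]
pick 0.69 [105. 196.] 300 min [ 531. -403.   -2.] max [ 626. -312.  134.] med [ 619. -327.   92.]
rack 0.71 [119. 190.] 1621 min [ 472. -364.   -0.] max [ 650. -297.   61.] med [ 578. -317.   56.]
holder_mouth 0.82 [196. 192.] 927 min [ 521. -165.    1.] max [596. -82.  61.] med [ 570. -119.   45.]
holder_mouth 0.65 [148. 246.] 889 min [ 703. -248.    2.] max [ 765. -186.   90.] med [ 728. -222.   56.]
brush 0.97 [372. 175.] 1095 min [432. 300.  -3.] max [602. 457.  33.] med [500. 365.  29.]
brush_balance 0.83 [370. 174.] 952 min [434. 301.  12.] max [601. 454.  33.] med [496. 361.  29.]
brush_handle_end 0.76 [369. 175.] 998 min [429. 300.  -1.] max [601. 457.  33.] med [496. 362.  29.]
cradle 0.94 [271. 202
[... 2327 characters left out ...]
d 0.6 [234. 266.] 232 min [ 318. -140.    7.] max [381. -78.  18.] med [ 356. -113.   14.]
comb 0.86 [374. 259.] 732 min [ 488. -357.   64.] max [ 502. -320.  139.] med [ 498. -339.   99.]
comb 0.2 [236. 193.] 2196 min [477.  40.  -1.] max [667. 135.  53.] med [552.  81.  10.]
perfume 0.98 [248. 132.] 451 min [746. 186.   5.] max [773. 241.  93.] med [758. 205.  45.]
jar 0.62 [343. 170.] 863 min [ 737. -114.    9.] max [802. -48.  83.] med [755. -88.  53.]
tumbler 0.8 [380. 196.] 1133 min [ 696. -249.    7.] max [ 759. -188.   90.] med [ 710. -222.   64.]
tumbler 0.32 [130. 207.] 371 min [324. 205.   2.] max [370. 252.  26.] med [344. 221.  23.]
dict_keys(['fov_y', 'cx', 'cy', 'extrinsics'])
```

```bash
python3 - <<'E'
import cv2
a=cv2.imread('pics/scene0.png'); cv2.imwrite('pics/scene0b.png',cv2.resize(a,(800,600),interpolation=cv2.INTER_CUBIC))
E
```

```text
(no output)
```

View pics/scene0.png

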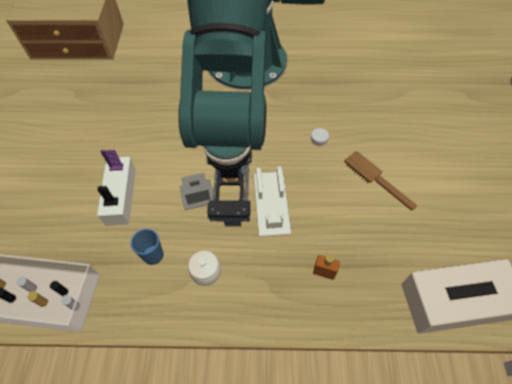

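View pics/side0.png

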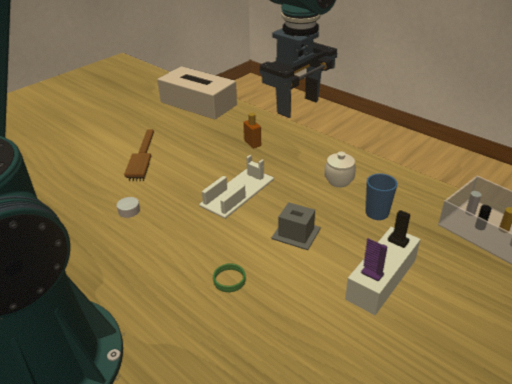

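The scene view shows the black pick at (107,196), nearer the front of the rack, and the comb at (112,158). The holder is at (196,192), the cradle at (272,202) with its fork at the front, and the brush at (380,180) with its handle to the lower right. The side view agrees: pick at (400,228), comb at (374,260). The two cameras differ by about 12 mm in x, so I'll check with the wrist camera.

```bash
python3 - <<'E'
from h import *
p,d,M=snap('wrist','w0.png')
print(M['fov_y'],M['cx'],M['cy'],np.round(M['extrinsics'],3).tolist())
for t in ['holder_mouth','cradle','rack','pick','brush']:
    for r in viewer.regions_of('wrist',t)[:2]:
        P=cloud(M,d,r['region'],True)
        if len(P): print(t,round(r['confidence'],2),np.round(r['location']),len(P),'min',np.round(np.percentile(P,2,0)),'max',np.round(np.percentile(P,98,0)),'med',np.round(np.median(P,0)))
E
```

```text
65.70646984690485 256.099867514744 189.7367171554822 [[1.0, 0.0, 0.0, 699.62], [-0.001, 0.96, 0.278, 79.797], [-0.0, -0.278, 0.96, 385.136], [0.0, 0.0, 0.0, 1.0]]
holder_mouth 0.6 [137. 233.] 566 min [ 504. -102.    4.] max [559. -73.  61.] med [529. -91.   7.]
cradle 0.64 [168. 102.] 9024 min [486.  44.   6.] max [669. 129.  48.] med [584.  86.   9.]
```

View pics/w0.png

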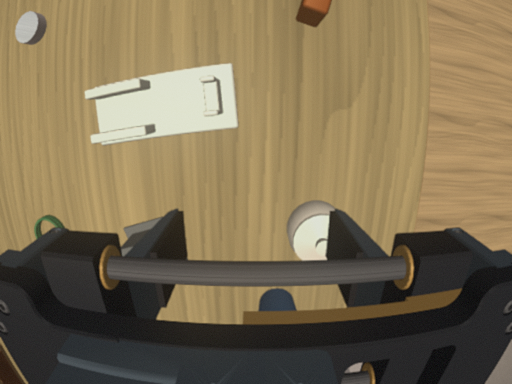

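The wrist view matches the scene camera for the cradle, x 486–669: rails at left (110,90)–(150,130), fork at right (210,95). I'll move to view the holder, then the pick.

Request:
servo_tool:
  steps:
    - {"translation": [-0.184, -0.104, 0], "yaw": 0, "gripper": 1}
    - {"translation": [-0.184, -0.104, 0], "yaw": 0, "gripper": 1}
    - {"translation": [-0.184, -0.104, 0], "yaw": 0, "gripper": 1}
    - {"translation": [-0.184, -0.104, 0], "yaw": 0, "gripper": 1}
    - {"translation": [-0.184, -0.104, 0], "yaw": 0, "gripper": 1}
    - {"translation": [0, 0, 0], "yaw": 0, "gripper": 1}
    - {"translation": [0, 0, 0], "yaw": 0, "gripper": 1}

```text
time_s: 2.58
tcp_pos: [570.2, -229.9, 232.8]
ee_rot: [0.707, 0.707, 0.0, 0.0]
contact_force: [-0.0, 0.4, -0.3]
finger_gap: 91.2
grasp_force: 0.0
```

```bash
cat >> h.py <<'E'
def rect(P):
    c,s,a=cv2.minAreaRect(P[:,:2].astype(np.float32)); return np.round(c,1),np.round(s,1),round(a,1)
E
python3 - <<'E'
from h import *
s=robot.observe(); print(s['tcp_pos'],s['ee_rot'],s['time_s'],s['contact_force'])
p,d,M=snap('wrist','w1.png')
r=viewer.regions_of('wrist','holder_mouth')
for q in r[:2]:
    P=cloud(M,d,q['region'],True); print(round(q['confidence'],2),q['location'],np.round(np.percentile(P,[2,50,98],0)))
    T=P[(P[:,2]>55)&(P[:,2]<66)]; 
    if len(T)>20: print('top',len(T),np.median(T[:,2]),rect(T))
# inside slot: depth below top
np.savez('w1.npz',p=p,d=d,E=M['extrinsics'])
E
```

```text
[ 570.17607633 -229.91920153  232.84854912] [7.07311490e-01 7.06902000e-01 1.21172929e-04 5.48657034e-05] 2.575 [-0.02301738  0.43160119 -0.34021702]
0.77 [241.3, 86.1] [[ 509. -165.    4.]
 [ 552. -123.   60.]
 [ 592.  -78.   62.]]
top 2687 60.44997748204156 (array([ 550. , -120.7]), array([56.5, 64.7]), 15.8)
```

View pics/w1.png

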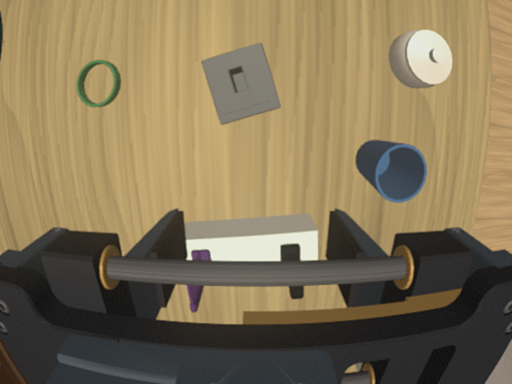

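The holder's slot shows at (238,79), with its long side running roughly top to bottom, turned about 16°. The pick is at (291,265) and the comb at (200,270).

```bash
cat >> h.py <<'E'
def onplane(M,px,z,fish=True):
    n=len(np.atleast_2d(px)); a=world(M,px,np.ones(n)*100,fish); o=np.array(M['extrinsics'])[:3,3]
    return o+(a-o)*((z-o[2])/(a[:,2]-o[2]))[:,None]
E
python3 - <<'E'
from h import *
z=np.load('w1.npz'); M=dict(fov_y=65.70646984690485,cx=256.099867514744,cy=189.7367171554822,extrinsics=z['E'])
rr,cc=np.mgrid[40:125,195:285]; px=np.stack([cc.ravel(),rr.ravel()],1)
Q=onplane(M,px,60.4); d=z['d'][px[:,1],px[:,0]]; P=world(M,px,d,True)
a=np.radians(15.8); R=np.array([[np.cos(a),np.sin(a)],[-np.sin(a),np.cos(a)]])
L=(Q[:,:2]-[550,-120.7])@R.T
hole=(abs(L[:,0])<20)&(abs(L[:,1])<24)&(P[:,2]<57)
g=z['p'][px[:,1],px[:,0]].mean(1)
dark=(abs(L[:,0])<20)&(abs(L[:,1])<24)&(g<g[(abs(L[:,0])<24)&(abs(L[:,1])<28)].mean()-12)
for m in (hole,dark):
    H=Q[m]; print(m.sum(),rect(H), L[m].min(0),L[m].max(0))
E
```

```text
288 (array([ 550.3, -120.8]), array([13.9, 25. ]), 16.0) [ -6.69961166 -12.743669  ] [ 7.18167406 12.27106265]
166 (array([ 550.2, -120.4]), array([15.7, 27.1]), 16.4) [ -7.73138179 -13.36416934] [ 8.02259788 13.78034253]
```

Request:
servo_tool:
  steps:
    - {"translation": [-0.2, 0.042, 0], "yaw": 0, "gripper": 1}
    - {"translation": [-0.2, 0.042, 0], "yaw": 0, "gripper": 1}
    - {"translation": [-0.2, 0.042, 0], "yaw": 0, "gripper": 1}
    - {"translation": [-0.2, 0.042, 0], "yaw": 0, "gripper": 1}
    - {"translation": [0, 0, 0], "yaw": 0, "gripper": 1}
    - {"translation": [0, 0, 0], "yaw": 0, "gripper": 1}

```text
time_s: 3.42
tcp_pos: [612.3, -428.8, 232.2]
ee_rot: [0.707, 0.707, 0.0, -0.0]
contact_force: [-0.6, 0.4, 0.1]
finger_gap: 91.1
grasp_force: 0.0
```

```bash
python3 - <<'E'
from h import *
p,d,M=snap('wrist','w2.png')
np.savez('w2.npz',p=p,d=d,E=M['extrinsics'])
r=viewer.regions_of('wrist','rack')
for n in ['rack','pick','comb']:
  for q in viewer.regions_of('wrist',n)[:2]:
    P=cloud(M,d,q['region'],True); print(n,round(q['confidence'],2),q['location'],np.round(np.percentile(P,[2,50,98],0)).tolist())
    for lo,hi in [(55,66),(66,130),(130,142)]:
      T=P[(P[:,2]>lo)&(P[:,2]<hi)]
      if len(T)>20: print(lo,len(T),np.median(T,0).round(1),rect(T))
E
```

```text
rack 0.71 [217.4, 92.7] [[482.0, -368.0, 59.0], [567.0, -335.0, 60.0], [644.0, -300.0, 62.0]]
55 6816 [ 567.5 -334.6   60.5] (array([ 556.9, -334.3]), array([180.2,  64.8]), 4.4)
pick 0.63 [259.1, 90.5] [[600.0, -348.0, 70.0], [612.0, -333.0, 134.0], [623.0, -315.0, 137.0]]
66 330 [ 611.7 -340.7   72.1] (array([ 611.4, -330. ]), array([23.6, 37.2]), 3.9)
130 446 [ 611.7 -330.2  135. ] (array([ 611.3, -330.1]), array([13.7, 23.4]), 4.3)
comb 0.9 [144.9, 99.7] [[500.0, -356.0, 65.0], [503.0, -338.0, 104.0], [513.0, -319.0, 141.0]]
55 29 [ 512.1 -322.8   64.4] (array([ 499.7, -323.1]), array([19.9, 59.5]), 46.6)
66 1139 [ 503.7 -337.5   92.5] (array([ 507.7, -337.5]), array([12.6, 39.3]), 3.7)
130 322 [ 502.6 -341.1  138.9] (array([ 502.5, -337.7]), array([ 6.9, 38.7]), 6.2)
```

View pics/w2.png

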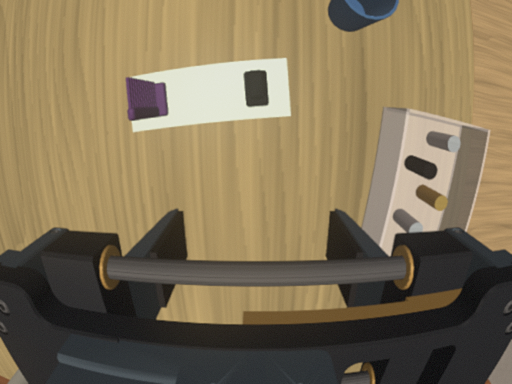

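Pick at (256,88) in this view, standing clear; it measures (611.4,−330.1), yaw 4.2°, top at 135, which agrees with the rack geometry. Going to grasp it.

Request:
servo_tool:
  force: 20
  steps:
    - {"translation": [0.198, -0.002, 0], "yaw": 0, "gripper": 1}
    - {"translation": [0.197, -0.002, 0], "yaw": 0, "gripper": 1}
    - {"translation": [0, 0, 0.1], "yaw": -0.0233, "gripper": 1}
    - {"translation": [0, 0, 0.2], "yaw": 0, "gripper": 1}
    - {"translation": [0, 0, 0.2], "yaw": 0, "gripper": 1}
    - {"translation": [0, 0, 0.02], "yaw": 0, "gripper": 1}
    - {"translation": [0, 0, 0], "yaw": 0, "gripper": 1}

```text
time_s: 4.55
tcp_pos: [611.6, -331.4, 104.1]
ee_rot: [0.681, 0.733, 0.0, 0.0]
contact_force: [0.5, -1.0, -0.3]
finger_gap: 91.4
grasp_force: 0.0
```

```bash
python3 - <<'E'
from h import *
s=robot.observe(); print(s['tcp_pos'],s['ee_rot'],s['contact_force'])
E
```

```text
[ 611.63502104 -331.40264747  104.1224388 ] [6.80679785e-01 7.32580920e-01 1.07485795e-04 4.63912616e-04] [ 0.46899308 -0.99889924 -0.26917538]
```

Request:
servo_tool:
  force: 20
  steps:
    - {"translation": [0, 0, 0], "yaw": 0, "gripper": -1}
    - {"translation": [0, 0, 0], "yaw": 0, "gripper": -1}
    - {"translation": [0, 0, 0], "yaw": 0, "gripper": -1}
    - {"translation": [0, 0, 0], "yaw": 0, "gripper": -1}
    - {"translation": [0, 0, 0], "yaw": 0, "gripper": -1}
    - {"translation": [0, 0, 0], "yaw": 0, "gripper": -1}
    - {"translation": [0, 0, 0], "yaw": 0, "gripper": -1}
    - {"translation": [0, 0, 0], "yaw": 0, "gripper": -1}

```text
time_s: 5.55
tcp_pos: [611.0, -331.3, 102.7]
ee_rot: [0.681, 0.733, 0.0, -0.0]
contact_force: [0.3, -0.4, -0.3]
finger_gap: 14.2
grasp_force: 0.1
```

Request:
servo_tool:
  force: 20
  steps:
    - {"translation": [0, 0, 0], "yaw": 0, "gripper": -1}
    - {"translation": [0, 0, 0], "yaw": 0, "gripper": -1}
    - {"translation": [0, 0, -0.06], "yaw": 0, "gripper": -1}
    - {"translation": [0, 0, -0.1], "yaw": 0, "gripper": -1}
    - {"translation": [0, 0, -0.1], "yaw": 0, "gripper": -1}
    - {"translation": [0, 0, -0.1], "yaw": 0, "gripper": -1}
    - {"translation": [0, 0, 0], "yaw": 0, "gripper": -1}
    - {"translation": [0, 0, 0], "yaw": 0, "gripper": -1}

```text
time_s: 6.55
tcp_pos: [610.7, -331.1, 192.4]
ee_rot: [0.681, 0.733, -0.0, -0.0]
contact_force: [-0.4, 0.9, -0.9]
finger_gap: 13.9
grasp_force: 20.0
```

```bash
python3 - <<'E'
from h import *
from scipy.spatial.transform import Rotation as R
s=robot.observe(); t=np.array(s['tcp_pos']); A=R.from_quat(s['ee_rot']).as_matrix(); print(t,s['ee_rot'],s['grasp_force'],s['finger_gap'],s['contact_force'])
# held pick offset in tool frame: pick center was (611.4,-330.1), grasp tcp y -331.3
off=A.T@np.array([0,1.2,0]); print('off',off)
# turn 11.8deg then target tcp
a=np.radians(16.0+90); X=np.array([np.cos(a),np.sin(a)])
tgt=np.array([550.2,-120.7])-X*off[0]; print('tcp target',tgt,'delta tool(now)',A.T@np.r_[tgt-t[:2],0]/250)
E
```

```text
[ 610.73458155 -331.07796518  192.4021361 ] [ 6.80760695e-01  7.32505867e-01 -3.11669788e-05 -1.76274312e-04] 19.999912977218628 13.882077255208097 [-0.40438219  0.91162636 -0.92048925]
off [1.19678690e+00 8.77557014e-02 2.33209508e-04]
tcp target [ 550.52987918 -121.8504254 ] delta tool(now) [ 8.52280267e-01 -1.78970960e-01  2.35055197e-04]
```

Request:
servo_tool:
  steps:
    - {"translation": [0.17, -0.0358, 0], "yaw": 0, "gripper": -1}
    - {"translation": [0.17, -0.0358, 0], "yaw": 0, "gripper": -1}
    - {"translation": [0.17, -0.0358, 0], "yaw": 0, "gripper": -1}
    - {"translation": [0.17, -0.0358, 0], "yaw": 0, "gripper": -1}
    - {"translation": [0.172, -0.0358, 0], "yaw": 0, "gripper": -1}
    - {"translation": [0, 0, 0], "yaw": -0.033, "gripper": -1}
    - {"translation": [0, 0, 0], "yaw": -0.0325, "gripper": -1}
    - {"translation": [0, 0, 0], "yaw": 0, "gripper": -1}

```text
time_s: 7.55
tcp_pos: [550.3, -121.9, 191.9]
ee_rot: [0.602, 0.798, -0.0, -0.001]
contact_force: [-0.2, 0.1, -0.6]
finger_gap: 13.9
grasp_force: 20.0
```

```bash
python3 - <<'E'
from h import *
from scipy.spatial.transform import Rotation as R
s=robot.observe(); t=np.array(s['tcp_pos']); A=R.from_quat(s['ee_rot']).as_matrix(); print(t,s['ee_rot'],np.degrees(np.arctan2(A[1,0],A[0,0])),s['finger_gap'])
p,d,M=snap('wrist','w3.png')
p2,d2,M2=snap('scene','s3.png'); cv2.imwrite('pics/s3c.png',cv2.resize(p2[130:230,130:300,::-1],None,fx=4,fy=4))
for n,D,MM in [('wrist',d,M),('scene',d2,M2)]:
  for q in viewer.regions_of(n,'pick')[:3]:
    P=cloud(MM,D,q['region'],n=='wrist')
    if len(P)>10: print(n,round(q['confidence'],2),q['location'],len(P),np.round(np.percentile(P,[2,50,98],0)).tolist())
# cloud near the held pick from wrist depth
rr,cc=np.nonzero(d>0); P=world(M,np.stack([cc,rr],1),d[rr,cc],True)
m=(np.hypot(P[:,0]-550.4,P[:,1]+121)<28)&(P[:,2]>62)&(P[:,2]<240)
Q=P[m]; print(m.sum())
for lo in range(70,240,10):
    k=Q[(Q[:,2]>=lo)&(Q[:,2]<lo+10)]
    if len(k)>5: print(lo,len(k),np.round(k.min(0)),np.round(k.max(0)))
E
```

```text
[ 550.30043592 -121.90139393  191.85420906] [ 6.02129262e-01  7.98398295e-01 -2.77932873e-04 -6.62060406e-04] 105.95485710042291 13.880536714686857
wrist 0.72 [255.0, 230.0] 2068 [[536.0, -131.0, 109.0], [547.0, -109.0, 192.0], [557.0, -101.0, 225.0]]
scene 0.45 [187.3, 171.1] 50 [[464.0, -153.0, -4.0], [553.0, -121.0, 114.0], [563.0, -114.0, 151.0]]
4389
100 31 [ 545. -116.  100.] [ 551. -112.  110.]
110 14 [ 546. -115.  110.] [ 550. -112.  116.]
150 173 [ 534. -113.  152.] [ 558. -100.  160.]
160 472 [ 535. -120.  160.] [ 557. -101.  170.]
170 227 [ 531. -114.  170.] [ 559. -100.  180.]
180 383 [ 530. -114.  180.] [ 561. -100.  190.]
190 440 [ 528. -114.  190.] [ 562. -100.  200.]
200 596 [ 528. -115.  200.] [563. -99. 210.]
210 609 [ 528. -114.  210.] [563. -99. 220.]
220 1244 [ 532. -140.  220.] [ 564. -100.  230.]
230 190 [ 533. -135.  230.] [ 564. -101.  240.]
```

View pics/w3.png

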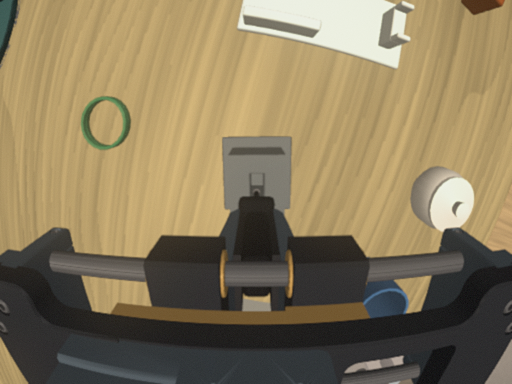

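The pick hangs over the slot with its tine at (256,185), lined up with the slot. The measured tine tip matches the predicted position within 1 mm. Lowering it, with the last part slow.

Request:
servo_tool:
  steps:
    - {"translation": [0, 0, 0.07], "yaw": 0, "gripper": -1}
    - {"translation": [0, 0, 0.07], "yaw": 0, "gripper": -1}
    - {"translation": [0, 0, 0.05], "yaw": 0, "gripper": -1}
    - {"translation": [0, 0, 0.03], "yaw": 0, "gripper": -1}
    - {"translation": [0, 0, 0.03], "yaw": 0, "gripper": -1}
    - {"translation": [0, 0, 0.03], "yaw": 0, "gripper": -1}
    - {"translation": [0, 0, 0.03], "yaw": 0, "gripper": -1}

```text
time_s: 8.62
tcp_pos: [550.9, -122.1, 114.9]
ee_rot: [0.602, 0.799, 0.0, 0.0]
contact_force: [0.5, 0.2, -0.5]
finger_gap: 14.1
grasp_force: 20.0
```

Request:
servo_tool:
  steps:
    - {"translation": [0, 0, 0.02], "yaw": 0, "gripper": -1}
    - {"translation": [0, 0, 0.02], "yaw": 0, "gripper": -1}
    - {"translation": [0, 0, 0.008], "yaw": 0, "gripper": -1}
    - {"translation": [0, 0, 0.004], "yaw": 0, "gripper": -1}
    - {"translation": [0, 0, 0], "yaw": 0, "gripper": -1}

```text
time_s: 9.25
tcp_pos: [550.8, -122.1, 102.6]
ee_rot: [0.602, 0.799, -0.0, -0.0]
contact_force: [-3.1, 0.6, 5.7]
finger_gap: 13.9
grasp_force: 20.0
```

Contact came at the expected height with 5.7 N upward. Releasing and rising.

Request:
servo_tool:
  steps:
    - {"translation": [0, 0, 0], "yaw": 0, "gripper": 1}
    - {"translation": [0, 0, 0], "yaw": 0, "gripper": 1}
    - {"translation": [0, 0, 0], "yaw": 0, "gripper": 1}
    - {"translation": [0, 0, 0], "yaw": 0, "gripper": 1}
    - {"translation": [0, 0, -0.1], "yaw": 0, "gripper": 1}
    - {"translation": [0, 0, -0.2], "yaw": 0, "gripper": 1}
    - {"translation": [0, 0, -0.22], "yaw": 0, "gripper": 1}
    - {"translation": [0, 0, 0], "yaw": 0, "gripper": 1}

```text
time_s: 10.25
tcp_pos: [552.9, -122.6, 236.4]
ee_rot: [0.602, 0.799, 0.001, 0.003]
contact_force: [-0.0, -0.3, -0.4]
finger_gap: 90.1
grasp_force: 0.0
```

```bash
python3 - <<'E'
from h import *
s=robot.observe(); print(s['tcp_pos'],s['finger_gap'],s['joint_positions'])
p,d,M=snap('scene','s4.png')
q=viewer.regions_of('scene','pick')
rr,cc=np.nonzero(d>0); P=world(M,np.stack([cc,rr],1),d[rr,cc])
m=(np.hypot(P[:,0]-550.4,P[:,1]+121)<32)&(P[:,2]>40)&(P[:,2]<150)
Q=P[m]
for lo in range(40,150,10):
    k=Q[(Q[:,2]>=lo)&(Q[:,2]<lo+10)]
    if len(k)>3: print(lo,len(k),np.round(k.min(0)),np.round(k.max(0)))
pw,dw,Mw=snap('wrist','w4.png')
for n in ['pick','cradle','brush']:
  for q in viewer.regions_of('wrist',n)[:2]:
    P=cloud(Mw,dw,q['region'],True); 
    if len(P)>10: print(n,round(q['confidence'],2),q['location'],len(P),np.round(np.percentile(P,[2,50,98],0)).tolist())
# scene brush
q=viewer.regions_of('scene','brush')[0]; P=cloud(M,d,q['region']); P=P[P[:,2]>26]; P=P[P[:,2]<38]; print('brush',np.median(P[:,2]),rect(P))
E
```

```text
[ 552.87537663 -122.63846237  236.43094902] 90.05483542252732 [-2.59439616e-01  1.62531075e-01  2.00847063e+00 -7.53293336e-07
  9.63634179e-01 -5.38447524e-01]
40 18 [ 574. -125.   40.] [ 582. -102.   49.]
50 204 [ 520. -152.   50.] [582. -90.  60.]
60 72 [ 523. -152.   60.] [582. -95.  70.]
70 42 [ 542. -138.   70.] [ 567. -104.   80.]
80 19 [ 554. -133.   80.] [ 561. -109.   90.]
90 20 [ 556. -131.   90.] [ 562. -110.   99.]
100 24 [ 553. -131.  100.] [ 563. -109.  110.]
110 22 [ 555. -133.  111.] [ 562. -110.  120.]
120 26 [ 553. -131.  120.] [ 563. -109.  130.]
130 40 [ 545. -133.  130.] [ 561. -111.  137.]
cradle 0.95 [324.9, 25.7] 7642 [[485.0, 41.0, 7.0], [583.0, 76.0, 9.0], [666.0, 125.0, 56.0]]
brush 0.57 [101.9, 119.9] 505 [[323.0, -137.0, 3.0], [352.0, -107.0, 16.0], [385.0, -76.0, 18.0]]
brush 29.578313697398812 (array([519., 386.]), array([228.2,  55. ]), 42.7)
```

The pick is fully home: top at about 135–137 and collar at 60–72. Next I'll measure the cradle from close by.

Request:
servo_tool:
  steps:
    - {"translation": [0.2, 0.07, 0], "yaw": 0, "gripper": 1}
    - {"translation": [0.19, 0.07, 0], "yaw": 0, "gripper": 1}
    - {"translation": [0, 0, 0], "yaw": 0, "gripper": 1}
    - {"translation": [0, 0, 0], "yaw": 0, "gripper": 1}

```text
time_s: 11.1
tcp_pos: [557.4, -18.9, 231.7]
ee_rot: [0.602, 0.799, -0.0, -0.0]
contact_force: [0.3, 0.7, -0.5]
finger_gap: 91.1
grasp_force: 0.0
```

```bash
cat > crad.py <<'E'
from h import *
s=robot.observe(); print(s['tcp_pos'],s['ee_rot'])
p,d,M=snap('wrist','w5.png')
np.savez('w5.npz',p=p,d=d,E=M['extrinsics'])
q=viewer.regions_of('wrist','cradle')[0]; P=cloud(M,d,q['region'],True)
print(q['confidence'],len(P),np.percentile(P,[1,99],0).round())
B=P[(P[:,2]<14)&(P[:,2]>3)]; print('base z',np.median(B[:,2]),rect(B)); print('all',rect(P[P[:,2]>3]))
T=P[(P[:,2]>41)&(P[:,2]<49)]; print('railtop',len(T),np.median(T[:,2]),np.percentile(T,[1,99],0).round())
c,sz,a=rect(P[P[:,2]>3]); 
if sz[0]<sz[1]: a-=90
a=np.radians(a); u=np.array([np.cos(a),np.sin(a)]); v=np.array([-u[1],u[0]])
L=np.stack([(P[:,:2]-c)@u,(P[:,:2]-c)@v,P[:,2]],1)
print('angle',np.degrees(a))
t=(L[:,2]>41)&(L[:,2]<49)
for nm,m in [('rail+',t&(L[:,0]<50)&(L[:,1]>0)),('rail-',t&(L[:,0]<50)&(L[:,1]<0)),('fork',(L[:,2]>52)&(L[:,0]>30)),('floor',t&(L[:,0]>50))]:
    k=L[m]; print(nm,len(k),np.percentile(k,[1,50,99],0).round(1).tolist() if len(k)>5 else '', rect(P[m]) if len(k)>5 else '')
E
python3 crad.py
```

```text
[557.43476607 -18.91546241 231.73153176] [ 6.01685768e-01  7.98732789e-01 -2.78553960e-04 -3.00424030e-04]
0.95 9743 [[481.  40.   6.]
 [669. 130.  62.]]
base z 8.455686587145465 (array([575. ,  85.3]), array([196.2,  84.5]), 5.1)
all (array([575. ,  85.3]), array([196.2,  84.5]), 5.1)
railtop 1864 45.31398976602938 [[484.  45.  42.]
 [655. 117.  47.]]
angle 5.1
rail+ 741 [[-89.8, 22.7, 42.1], [-50.7, 28.4, 45.3], [-12.1, 34.7, 47.3]] (array([521.8, 109.5]), array([79.9, 13. ]), 5.2)
rail- 736 [[-89.6, -35.1, 43.0], [-49.6, -29.0, 45.3], [-11.6, -23.0, 47.3]] (array([527.1,  51.9]), array([80.1, 12.6]), 5.1)
fork 157 [[65.0, -22.1, 52.7], [70.4, -15.7, 62.9], [79.1, 21.5, 64.8]] (array([646.5,  91.6]), array([15.3, 44.4]), 5.8)
floor 387 [[64.8, -20.6, 41.3], [71.6, 0.4, 45.4], [81.0, 18.7, 47.7]] (array([647.6,  91.2]), array([16.7, 43.4]), 5.7)
```

The cradle is found: origin (553.2,83.3), yaw 5.1°, rail tops 45.3. Its rail and base measurements agree. Moving to look at the brush.

Request:
servo_tool:
  steps:
    - {"translation": [0.205, -0.0535, 0], "yaw": 0, "gripper": 1}
    - {"translation": [0.205, -0.0535, 0], "yaw": 0, "gripper": 1}
    - {"translation": [0.205, -0.0535, 0], "yaw": 0, "gripper": 1}
    - {"translation": [0.205, -0.0535, 0], "yaw": 0, "gripper": 1}
    - {"translation": [0.205, -0.0535, 0], "yaw": 0, "gripper": 1}
    - {"translation": [0.205, -0.0535, 0], "yaw": 0, "gripper": 1}
    - {"translation": [0, 0, 0], "yaw": 0.055, "gripper": 1}
    - {"translation": [0, 0, 0], "yaw": 0.055, "gripper": 1}

```text
time_s: 12.2
tcp_pos: [395.8, 254.7, 232.2]
ee_rot: [0.732, 0.681, -0.0, 0.0]
contact_force: [-0.0, -0.3, 0.2]
finger_gap: 91.2
grasp_force: 0.0
```

Request:
servo_tool:
  steps:
    - {"translation": [0, 0, 0], "yaw": 0.055, "gripper": 1}
    - {"translation": [0, 0, 0], "yaw": 0.055, "gripper": 1}
    - {"translation": [0, 0, 0], "yaw": 0.055, "gripper": 1}
    - {"translation": [0, 0, 0], "yaw": 0.055, "gripper": 1}
    - {"translation": [0, 0, 0], "yaw": 0.022, "gripper": 1}
    - {"translation": [0, 0, 0], "yaw": 0, "gripper": 1}
    - {"translation": [0, 0, 0], "yaw": 0, "gripper": 1}

```text
time_s: 13.08
tcp_pos: [396.0, 254.4, 232.2]
ee_rot: [0.931, 0.364, -0.0, 0.0]
contact_force: [0.2, 0.5, 0.1]
finger_gap: 91.1
grasp_force: 0.0
```

```bash
python3 - <<'E'
from h import *
from scipy.spatial.transform import Rotation as R
s=robot.observe(); t=np.array(s['tcp_pos']); A=R.from_quat(s['ee_rot']).as_matrix(); print(t,np.degrees(np.arctan2(A[1,0],A[0,0])),s['contact_force'])
p,d,M=snap('wrist','w6.png')
q=viewer.regions_of('wrist','brush')[0]; P=cloud(M,d,q['region'],True); print(q['confidence'],q['location'],len(P),np.percentile(P,[1,99],0).round().tolist())
P=P[(P[:,2]>25)&(P[:,2]<38)]; print('top z',np.median(P[:,2]),rect(P))
u=np.array([np.cos(np.radians(42.7)),np.sin(np.radians(42.7))])
for i in range(3):
    v=np.array([-u[1],u[0]]); c=P[:,:2].mean(0); a=(P[:,:2]-c)@u; b=(P[:,:2]-c)@v
    bins=np.arange(np.floor(a.min()),a.max(),4); w=[]
    for x in bins:
        k=b[(a>=x)&(a<x+4)]
        if len(k)>3: w.append((x+2,np.percentile(k,1),np.percentile(k,99)))
    w=np.array(w); wid=w[:,2]-w[:,1]; mid=(w[:,1]+w[:,2])/2
    head=wid>45; hx=w[head]; f=np.polyfit(w[head,0],mid[head],1)
    if i<2:
        an=np.arctan2(u[1],u[0])+np.arctan(np.polyfit(w[3:-3,0],mid[3:-3],1)[0]); u=np.array([np.cos(an),np.sin(an)])
hd=a[(abs(b-np.median(mid[head]))>14)]
H=P[a<np.percentile(hd,99.5)]; print('angle',np.degrees(an),'head rect',rect(H),'head a',np.percentile(hd,[.5,99.5]),'handle end a',a.max())
print(np.round(np.c_[w,wid],0)[::4].tolist())
a0,a1=np.percentile(hd,[.5,99.5]); hb=np.median(mid[head])
bal=c+u*(a1-21)+v*hb; bal2=c+u*(a0+79)+v*hb; print('bal',bal,bal2)
print('delta tool',A.T@np.r_[(bal+bal2)/2-t[:2],0]/250)
E
```

```text
[396.01417223 254.39725016 232.19122935] 42.677578028279505 [0.17693584 0.4926504  0.05921416]
0.95 [245.7, 68.0] 4460 [[421.0, 299.0, 1.0], [540.0, 409.0, 34.0]]
top z 32.26033105670348 (array([485.9, 360. ]), array([148.8,  54.2]), 41.6)
angle 41.69407410930507 head rect (array([467. , 343.2]), array([98.3, 54.2]), 41.7) head a [-60.43515483  37.4770629 ] handle end a 87.93406762295312
[[-59.0, -24.0, 25.0, 49.0], [-43.0, -26.0, 26.0, 52.0], [-27.0, -25.0, 26.0, 52.0], [-11.0, -26.0, 25.0, 52.0], [5.0, -26.0, 27.0, 53.0], [21.0, -26.0, 26.0, 52.0], [37.0, -24.0, 25.0, 50.0], [53.0, -10.0, 11.0, 21.0], [69.0, -10.0, 10.0, 20.0], [85.0, -11.0, 11.0, 22.0]]
bal [487.95191232 362.055103  ] [489.51087391 363.44379791]
delta tool [ 5.66451058e-01 -6.72318125e-02 -2.33231846e-05]
```

View pics/w6.png

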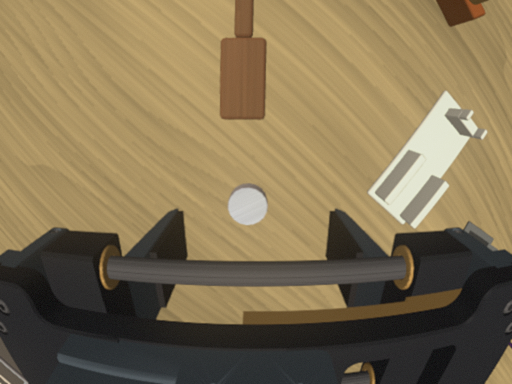

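The brush head is at (243,78) with its handle pointing up the picture. Measured yaw is 41.7°, balance point (488.7,362.6) and top 32.3, all consistent with the given sizes. Approaching.

Request:
servo_tool:
  force: 30
  steps:
    - {"translation": [0.189, -0.0224, 0], "yaw": 0, "gripper": 1}
    - {"translation": [0.189, -0.0224, 0], "yaw": 0, "gripper": 1}
    - {"translation": [0.189, -0.0224, 0], "yaw": 0, "gripper": 1}
    - {"translation": [0, 0, 0.2], "yaw": 0.0054, "gripper": 1}
    - {"translation": [0, 0, 0.2], "yaw": 0, "gripper": 1}
    - {"translation": [0, 0, 0.2], "yaw": 0, "gripper": 1}
    - {"translation": [0, 0, 0.1], "yaw": 0, "gripper": 1}
    - {"translation": [0, 0, 0.08], "yaw": 0, "gripper": 1}

```text
time_s: 14.18
tcp_pos: [488.5, 363.0, 35.9]
ee_rot: [0.935, 0.356, -0.0, 0.0]
contact_force: [-0.6, 0.3, 0.3]
finger_gap: 91.1
grasp_force: 0.0
```

Request:
servo_tool:
  steps:
    - {"translation": [0, 0, 0.045], "yaw": 0, "gripper": 1}
    - {"translation": [0, 0, 0], "yaw": 0, "gripper": 1}
    - {"translation": [0, 0, 0], "yaw": 0, "gripper": 1}

```text
time_s: 14.55
tcp_pos: [489.2, 363.5, 26.9]
ee_rot: [0.935, 0.356, 0.001, -0.0]
contact_force: [0.3, -0.7, 0.1]
finger_gap: 91.2
grasp_force: 0.0
```

Request:
servo_tool:
  force: 30
  steps:
    - {"translation": [0, 0, 0.008], "yaw": 0, "gripper": -1}
    - {"translation": [0, 0, 0], "yaw": 0, "gripper": -1}
    - {"translation": [0, 0, 0], "yaw": 0, "gripper": -1}
    - {"translation": [0, 0, 0], "yaw": 0, "gripper": -1}
    - {"translation": [0, 0, 0], "yaw": 0, "gripper": -1}
    - {"translation": [0, 0, 0], "yaw": 0, "gripper": -1}
    - {"translation": [0, 0, 0], "yaw": 0, "gripper": -1}
    - {"translation": [0, 0, 0], "yaw": 0, "gripper": -1}

```text
time_s: 15.55
tcp_pos: [488.8, 363.2, 24.1]
ee_rot: [0.935, 0.356, 0.0, 0.0]
contact_force: [0.4, -1.8, 4.4]
finger_gap: 53.5
grasp_force: 30.0
```

```bash
python3 - <<'E'
from h import *
s=robot.observe(); print(s['tcp_pos'],s['ee_rot'],s['grasp_force'],s['finger_gap'],s['contact_force'])
E
```

```text
[488.7962549  363.15032075  24.0880246 ] [9.34661549e-01 3.55538724e-01 6.72767213e-05 4.91470996e-06] 30.00048816204071 53.54058731459568 [ 0.43975773 -1.78347644  4.36031616]
```

Request:
servo_tool:
  steps:
    - {"translation": [0, 0, -0.06], "yaw": 0, "gripper": -1}
    - {"translation": [0, 0, -0.12], "yaw": 0, "gripper": -1}
    - {"translation": [0, 0, -0.12], "yaw": 0, "gripper": -1}
    - {"translation": [0, 0, -0.12], "yaw": 0, "gripper": -1}
    - {"translation": [0, 0, -0.1], "yaw": 0, "gripper": -1}
    - {"translation": [0, 0, 0], "yaw": 0, "gripper": -1}
    - {"translation": [0, 0, 0], "yaw": 0, "gripper": -1}

```text
time_s: 16.42
tcp_pos: [488.2, 362.8, 153.3]
ee_rot: [0.935, 0.356, -0.0, 0.0]
contact_force: [0.1, -0.1, -2.2]
finger_gap: 53.7
grasp_force: 30.0
```

```bash
python3 - <<'E'
from h import *
from scipy.spatial.transform import Rotation as R
s=robot.observe(); t=np.array(s['tcp_pos']); A=R.from_quat(s['ee_rot']).as_matrix(); print(t,np.degrees(np.arctan2(A[1,0],A[0,0])),s['grasp_force'],s['contact_force'],s['ft_torque'])
tgt=np.array([553.2,83.3]); print('delta',A.T@np.r_[tgt-t[:2],0]/250)
E
```

```text
[488.2065843  362.84038827 153.26714458] 41.6501902067719 29.999400079250336 [ 0.1105597  -0.12341248 -2.21014985] [-0.03334679  0.06762366  0.07048106]
delta [-5.48852205e-01  1.00828207e+00  2.90093047e-04]
```

Request:
servo_tool:
  steps:
    - {"translation": [-0.05, 0.092, 0], "yaw": 0, "gripper": -1}
    - {"translation": [-0.075, 0.138, 0], "yaw": 0, "gripper": -1}
    - {"translation": [-0.085, 0.156, 0], "yaw": 0, "gripper": -1}
    - {"translation": [-0.085, 0.156, 0], "yaw": 0, "gripper": -1}
    - {"translation": [-0.085, 0.156, 0], "yaw": 0, "gripper": -1}
    - {"translation": [-0.075, 0.138, 0], "yaw": 0, "gripper": -1}
    - {"translation": [-0.055, 0.101, 0], "yaw": 0, "gripper": -1}
    - {"translation": [-0.039, 0.071, 0], "yaw": 0, "gripper": -1}

```text
time_s: 17.42
tcp_pos: [553.2, 82.4, 152.9]
ee_rot: [0.935, 0.355, -0.001, -0.0]
contact_force: [0.2, 1.0, -2.2]
finger_gap: 53.7
grasp_force: 30.0
```

Request:
servo_tool:
  steps:
    - {"translation": [0, 0, 0], "yaw": 0.03, "gripper": -1}
    - {"translation": [0, 0, 0], "yaw": 0.045, "gripper": -1}
    - {"translation": [0, 0, 0], "yaw": 0.045, "gripper": -1}
    - {"translation": [0, 0, 0], "yaw": 0.045, "gripper": -1}
    - {"translation": [0, 0, 0], "yaw": 0.037, "gripper": -1}
    - {"translation": [0, 0, 0], "yaw": 0, "gripper": -1}
    - {"translation": [0, 0, 0], "yaw": 0, "gripper": -1}

```text
time_s: 18.3
tcp_pos: [553.4, 83.7, 153.6]
ee_rot: [0.999, 0.048, -0.0, 0.0]
contact_force: [-0.6, -0.6, -1.9]
finger_gap: 53.9
grasp_force: 30.0
```

```bash
cat > chk.py <<'E'
from h import *
import sys
from scipy.spatial.transform import Rotation as R
s=robot.observe(); t=np.array(s['tcp_pos']); A=R.from_quat(s['ee_rot']).as_matrix(); print(t,np.degrees(np.arctan2(A[1,0],A[0,0])),s['grasp_force'],s['contact_force'])
tag=sys.argv[1]
for n in ['scene','wrist','side']:
    p,d,M=snap(n,n+tag+'.png'); 
    for q in viewer.regions_of(n,'brush')[:1]:
        P=cloud(M,d,q['region'],n=='wrist'); print(n,q['confidence'],q['location'],len(P),np.percentile(P,[2,50,98],0).round().tolist() if len(P) else '')
        # handle: local frame at tcp with cradle axes
        a=np.radians(5.1); u=np.array([np.cos(a),np.sin(a)]); v=np.array([-u[1],u[0]])
        L=np.stack([(P[:,:2]-[553.2,83.3])@u,(P[:,:2]-[553.2,83.3])@v,P[:,2]],1)
        for lo in range(-80,160,20):
            k=L[(L[:,0]>=lo)&(L[:,0]<lo+20)&(abs(L[:,1])<40)&(L[:,2]>75)]
            if len(k)>8: print(lo,len(k),'y',np.percentile(k[:,1],[3,97]).round(1),'z',np.percentile(k[:,2],[5,50,95]).round(1))
        print('xmax',np.sort(L[L[:,2]>75][:,0])[-3:] )
E
python3 chk.py 7
```

```text
[553.41523401  83.72312636 153.60674922] 5.453733605815105 29.999499320983887 [-0.64762684 -0.63696442 -1.89036051]
scene 0.74 [277.9, 177.0] 852 [[501.0, 59.0, 126.0], [593.0, 90.0, 159.0], [704.0, 110.0, 162.0]]
-80 12 y [-24.1 -17.2] z [157.8 159.6 161.3]
-40 63 y [-21.8  24.8] z [156.2 159.6 161.9]
-20 79 y [-23.5  25.6] z [157.1 158.9 161.5]
0 150 y [-24.9  25.3] z [155.5 159.  161.7]
20 107 y [-23.   22.4] z [149.1 158.  160.5]
40 67 y [-9.7 10.7] z [155.2 159.1 161.6]
60 66 y [-9.2 10.4] z [156.3 159.3 160.8]
80 67 y [-9.7 11. ] z [155.4 158.7 161. ]
100 78 y [-9.3 11.3] z [154.9 158.9 160.8]
120 77 y [-9.2 10.9] z [154.9 158.8 161.5]
140 63 y [-9. 11.] z [152.3 157.9 161.2]
xmax [153.39709697 153.48236992 153.64295169]
wrist 0.79 [257.5, 179.2] 15974 [[516.0, 61.0, 157.0], [595.0, 90.0, 162.0], [682.0, 108.0, 163.0]]
-60 12 y [-24.8  27.9] z [158.  160.8 161.4]
-40 2090 y [-23.6  25.5] z [160.7 162.1 163. ]
-20 519 y [-23.2  25.9] z [160.6 162.  162.9]
0 3386 y [-23.5  25.9] z [159.8 161.9 163. ]
20 1789 y [-18.   19.6] z [155.8 161.3 162.9]
40 1677 y [-8.7 11.5] z [158.7 161.7 162.9]
60 1788 y [-8.5 11.9] z [158.7 161.8 163. ]
80 1819 y [-8.6 11.9] z [158.6 161.8 163.1]
100 1732 y [-8.5 11.9] z [158.8 161.7 163. ]
120 1081 y [-8.5 12.1] z [158.4 161.7 163. ]
xmax [134.01475161 134.35887545 134.80365886]
side 0.8 [219.1, 151.7] 690 [[472.0, 52.0, 0.0], [509.0, 77.0, 161.0], [677.0, 220.0, 163.0]]
-80 188 y [-25.6  21.6] z [142.9 160.5 162.8]
-60 156 y [-26.1  24.1] z [138.7 160.8 163.1]
-40 141 y [-25.9  23.5] z [143.7 160.7 163. ]
-20 94 y [-20.   24.4] z [158.5 161.2 163.3]
0 37 y [-2.6 21.7] z [159.6 161.3 163.3]
xmax [140.48098463 141.31609323 145.70681035]
```

View pics/wrist7.png

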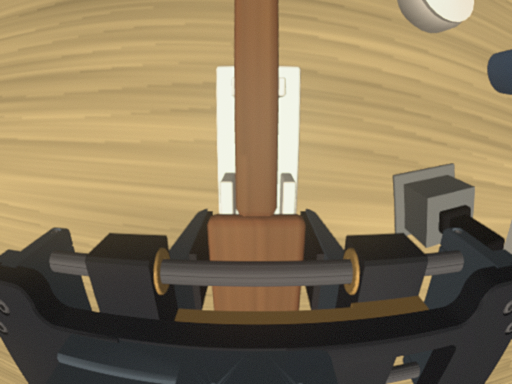

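Seen from above, the brush lies level over the cradle with its handle over the fork at (258,90). It is within about 1 mm sideways and 0.3° in yaw. Lowering it 34.5 mm with small trims.

Request:
servo_tool:
  steps:
    - {"translation": [-0.002, 0.004, 0.03], "yaw": 0.0017, "gripper": -1}
    - {"translation": [0, 0, 0.05], "yaw": 0, "gripper": -1}
    - {"translation": [0, 0, 0.04], "yaw": 0, "gripper": -1}
    - {"translation": [0, 0, 0.018], "yaw": 0, "gripper": -1}
    - {"translation": [0, 0, 0], "yaw": 0, "gripper": -1}
    - {"translation": [0, 0, 0], "yaw": 0, "gripper": -1}
    - {"translation": [0, 0, 0], "yaw": 0, "gripper": -1}
    - {"translation": [0, 0, 0], "yaw": 0, "gripper": -1}

```text
time_s: 19.6
tcp_pos: [553.3, 82.6, 119.7]
ee_rot: [0.999, 0.044, 0.0, -0.0]
contact_force: [-0.8, -0.7, -2.6]
finger_gap: 53.8
grasp_force: 30.0
```

```bash
python3 chk.py 8; python3 - <<'E'
from h import *
import numpy as np
p,d,M=snap('scene','s9.png')
rr,cc=np.nonzero(d>0); P=world(M,np.stack([cc,rr],1),d[rr,cc])
m=(np.hypot(P[:,0]-550.4,P[:,1]+121)<20)&(P[:,2]>75)&(P[:,2]<180); print('pick top',np.percentile(P[m],[5,50,99],0).round())
E
```

```text
[553.34723338  82.61696891 119.72397942] 4.9880462687781995 29.99938130378723 [-0.78983953 -0.67596787 -2.58789763]
scene 0.65 [275.2, 186.9] 712 [[524.0, 60.0, 118.0], [602.0, 88.0, 125.0], [703.0, 104.0, 129.0]]
-40 46 y [-16.4  21.1] z [123.3 125.5 127.9]
-20 57 y [-21.2  20. ] z [123.  125.1 127.7]
0 135 y [-24.8  21.9] z [123.6 125.7 128.1]
20 83 y [-20.9  18.8] z [117.7 124.1 126.6]
40 61 y [-11.5   8.1] z [121.2 125.3 127.8]
60 61 y [-11.    9.4] z [121.  125.3 127.5]
80 67 y [-10.5   9.3] z [122.2 124.9 127.2]
100 73 y [-11.5   9.2] z [121.5 124.9 127.5]
120 67 y [-11.6   7.7] z [120.7 125.3 128. ]
140 49 y [-10.5   6. ] z [120.2 124.8 127.6]
xmax [153.08920892 153.13517227 153.2111539 ]
wrist 0.76 [257.4, 180.5] 16027 [[516.0, 60.0, 123.0], [595.0, 89.0, 128.0], [682.0, 107.0, 129.0]]
-60 23 y [-26.   25.9] z [125.  127.1 127.7]
-40 2072 y [-24.3  24.5] z [126.5 127.9 128.9]
-20 563 y [-24.5  24.6] z [126.4 127.9 128.8]
0 3457 y [-24.7  24.6] z [125.1 127.7 128.8]
20 1743 y [-17.2  17.8] z [121.8 127.3 129.3]
40 1676 y [-10.1  10.1] z [124.6 127.6 128.8]
60 1782 y [-10.   10.3] z [124.6 127.6 128.9]
80 1820 y [-10.3  10.1] z [124.7 127.7 129. ]
100 1740 y [-10.4  10.1] z [124.6 127.6 129. ]
120 1041 y [-10.4  10.1] z [124.6 127.6 128.9]
xmax [133.5885826  133.71124585 133.95707408]
side 0.77 [218.5, 162.2] 707 [[471.0, 51.0, 0.0], [509.0, 78.0, 126.0], [685.0, 174.0, 129.0]]
-80 177 y [-26.5  21.7] z [107.7 126.2 128.8]
-60 150 y [-26.4  22.1] z [105.7 126.5 128.7]
-40 146 y [-26.5  21.7] z [109.7 126.6 128.6]
-20 92 y [-23.1  24.4] z [117.9 126.8 129.3]
0 43 y [-5.4 24.8] z [125.4 126.9 128.9]
120 12 y [-12.   -7.2] z [117.9 123.5 127.1]
xmax [142.7764095  143.23698364 144.59386695]
pick top [[ 550. -130.   80.]
 [ 558. -120.  113.]
 [ 563. -109.  135.]]
```

View pics/side8.png

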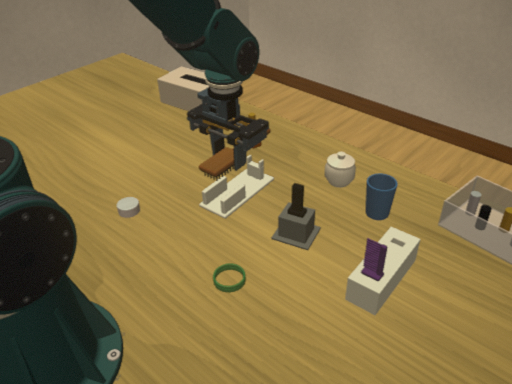

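The side view shows the pick upright in the holder at (298,205), the comb undisturbed at (374,260), and the brush held level over the cradle at (222,162). Bristle tips are at about 95.5, which is 50 mm above the rails. Handing in.

```bash
python3 -c "
from plant import robot
s=robot.observe(); print(max(abs(v) for v in s['joint_velocities']),s['time_s'])
print(robot.close_job())"
```

```text
0.001997703719068526 19.95
the job is handed in; nothing more can be done
None
```

The job is handed in at about 20 s: the pick stands fully home in the narrow holder, released, and the brush is held still and level at its balance point, bristles down, lined up with the cradle and about 50 mm above its rails; I moved nothing else.

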